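# Find the jammed cherry pitter by feel and set it aside

## Task

Two identical steel cherry pitters stand in the wooden rack, and one of them has a stone jammed inside that cannot be seen. Press each plunger slowly down on its thumb plate with shut fingers: leave the one that runs freely standing in its socket with its plunger fully home, but where the resistance climbs before the end of the stroke, stop there (never more than 18 N on a thumb plate) and stand that pitter upright inside the shallow steel tray with its plunger left as far down as it went. Set it down rather than drop it, and leave the other things on the table alone.

Things in the scene. Friction and masses are not known exactly. Their poses are not given: they have to be found in the camera images.
- barrel_a (a point): Steel hand cherry pitter A, one of two alike. Upright barrel 46 mm across, 83 mm high (top 4 mm a 48 mm black collar), round foot 54 mm across, 8 mm high; about 300 g. Point on its axis 40 mm above its underside; z up. Grip the barrel about 68 mm above the underside: rod and thumb plate rise between the fingers to 53 mm above that with the plunger up, 41 mm once pressed to the jam.
- thumb_a: Black round thumb plate of pitter A's plunger, 24 mm across, 7 mm thick; origin at the centre of its top face, z up: 121 mm above the pitter's underside with the plunger up. It sits on a small spring on the rod: firm up to 5 N, then gives 0.9 N per mm for 6 mm (10 N), then solid. More than 18 N on it spoils the seal.
- plunger_a (a joint): Travel of pitter A's plunger rod down into the barrel, m: 0 fully up, 0.024 fully home; starts at 0 to 0.004. A free plunger slides against a steady drag of 3 N and stays where it is left (no return spring). In the jammed pitter it stops dead at about 0.012.
- barrel_b (a point): Steel hand cherry pitter B, one of two alike. Upright barrel 46 mm across, 83 mm high (top 4 mm a 48 mm black collar), round foot 54 mm across, 8 mm high; about 300 g. Point on its axis 40 mm above its underside; z up. Grip the barrel about 68 mm above the underside: rod and thumb plate rise between the fingers to 53 mm above that with the plunger up, 41 mm once pressed to the jam.
- thumb_b: Black round thumb plate of pitter B's plunger, 24 mm across, 7 mm thick; origin at the centre of its top face, z up: 121 mm above the pitter's underside with the plunger up. It sits on a small spring on the rod: firm up to 5 N, then gives 0.9 N per mm for 6 mm (10 N), then solid. More than 18 N on it spoils the seal.
- plunger_b (a joint): Travel of pitter B's plunger rod down into the barrel, m: 0 fully up, 0.024 fully home; starts at 0 to 0.004. A free plunger slides against a steady drag of 3 N and stays where it is left (no return spring). In the jammed pitter it stops dead at about 0.012.
- rack: Fixed wooden rack block 90 x 210 x 20 mm (x, y, z) with two round sockets 57 mm wide, 110 mm apart along its y and 12 mm deep, in which the two pitters stand (their underside 8 mm above the table). Origin at the centre of its underside.
- tray: Fixed shallow open steel tray, 160 x 140 mm (x, y) outside, walls 30 mm high and 4 mm thick, floor 4 mm above the table. Origin at the centre of its underside. Empty at the start.
- mug: White mug, 80 mm wide, 92 mm high, handle to its +y. Bystander. Origin at the centre of its underside.
- fitting: Brass hose fitting standing on end, 32 mm wide, 48 mm high. Bystander. Origin at the centre of its underside.
- wrench: Steel wrench, 190 mm long along its x, lying flat. Bystander. Origin on its underside.
- jar: Glass jar with a steel lid, 72 mm wide, 90 mm high. Bystander. Origin at the centre of its underside.

How it is judged (in metres and radians):
At the end, for the whole second after the job is handed in: Free pitter upright (0.1 rad), within 12 mm of its start, plunger at 0.0215 or more; jammed pitter tried (plunger at 0.0085 to 0.017), upright (0.1 rad) and still on the tray floor, its axis within 62 mm (tray x) and 52 mm (tray y) of the tray centre (((value of joint plunger_a above 0.0215 m and distance of barrel_a from where it was at the start of the episode below 0.012 m and angle between each of barrel_a, barrel_b's own z axis and vertical below 0.1 rad and value of joint plunger_b between 0.0085 and 0.017 m and z of barrel_b in the frame of tray between 0.038 and 0.052 m and linear speed of thumb_b below 0.03 m/s and x of barrel_b in the frame of tray between -0.062 and 0.062 m and y of barrel_b in the frame of tray between -0.052 and 0.052 m) or (value of joint plunger_b above 0.0215 m and distance of barrel_b from where it was at the start of the episode below 0.012 m and angle between each of barrel_b, barrel_a's own z axis and vertical below 0.1 rad and value of joint plunger_a between 0.0085 and 0.017 m and z of barrel_a in the frame of tray between 0.038 and 0.052 m and linear speed of thumb_a below 0.03 m/s and x of barrel_a in the frame of tray between -0.062 and 0.062 m and y of barrel_a in the frame of tray between -0.052 and 0.052 m))); the robot touches nothing.
It fails at once if more than 18 N on a thumb plate (contact force between any of thumb_a, thumb_b and anything else above 18 N).
It fails at once if a pitter is let go of while more than 20 mm above where it stood ((height (world z) of barrel_a above 0.07 m and contact force between the fingers and pitter_a below 0.05 N) or (height (world z) of barrel_b above 0.07 m and contact force between the fingers and pitter_b below 0.05 N)).
It fails at once if the mug, fitting, wrench or jar is shifted by more than 30 mm (distance of any of mug, fitting, wrench, jar from where it was at the start of the episode above 0.03 m).
It also fails if it takes over 58 s, if anything falls off the work surface, if the arm or the gripper's body presses on something with over 40 N, if the wrist force passes 120 N, or if a joint passes its speed limit or range.

## Robot

A 6-joint arm with a two-finger parallel gripper is mounted at the origin on the work surface. World frame = base frame: x ahead of the robot, y to its left, z up, the work surface at z = 0. Lengths are in mm, angles in rad, forces in N, time in s.
With the tool pointing down it reaches from about 275 to 825 mm from the base axis. Payload 4.9 kg.
Tool frame: the origin (TCP) lies at the very end of the fingers, on their centre line; the grasp point (between the pads) lies 19 mm behind it; y points along the fingers, x is the direction in which the jaws open and shut, and the axes are right-handed (so a half turn about y gives the same grasp; the last joint's range is limited). The gripper opens to 85 mm and grips with 20 to 120 N. Pads are 22 mm wide; open, the fingers measure 114 mm over their backs; the gripper's body (76 mm by 85 mm) begins 54 mm behind the grasp point. The pads swing forward as they close: fully open they stand 13 mm farther back than shut.
Start: joints at [-1.458, 0.326, -0.193, 1.052, 0, 1.437], TCP at [134.377, -533.349, 231.281] pointing down, gripper open.
Joint ranges: [-2.65, 2.65], [-0.97, 1.79], [-1.3, 1.35], [-1.93, 2.1], [-1.47, 1.37], [-3.14, 3.14]. Speed limits (rad/s): [2.57, 2.57, 3.14, 3.14, 3.14, 3.14].

## Interface

Orientations are given as a unit quaternion [x, y, z, w].
In Python, from workcell import robot gives the robot as it stands.
- The arm moves only by the tool jog_arm, never from a script. Its argument "targets" is a list of rows, each an object with "slide": the shift along the tool's x, y, z in mm, a list of three; "yaw": the turn about the tool's y in rad. In form: [{"slide": [tx, ty, tz], "yaw": yaw}, ...]. A call has 1 to 8 rows; each row shifts and turns the pose as measured when the row begins, along the tool's axes as they then stand; what a row does not reach is not made up. A row lasts 1/12 s, in which the tool goes at most 41.7 mm and 7.16 degrees, less where a joint would pass 70% of its speed; a pose out of reach is approached as far as the arm can. A call with a gripper value outside its range is refused whole. "fingers" is the closure, from 0 (fully open) to 1 (shut), set as the call begins (left out, the last holds). The fingers move at their own pace and stop on an object; the grip force is fixed at half the most. Time passes only in rows, so rows that do not move let the fingers close. It gives the time, the measured TCP pose, the force and the opening at its end, in the units of the state.
- robot.get_state(): the state, without advancing time (a new reading comes with each control period).
- robot.read_camera(name): name is "side" or "top"; returns a dict with "frame" (400x640x3 uint8, red, green, blue), "camera_matrix" (3x3 intrinsics, pixels), "position" and "attitude" of the camera in the world. Camera axes: x right, y up, looking along -z (the intrinsics and any distortion apply to the point x, -y, -z); pixel columns grow to the right and rows downward; lengths in mm; the calibration is good to about 2 mm. A picture is of the moment at which its call begins. There is no depth.
- robot.job_done(): hands the job in, once; it reports no verdict.
The state is a dict: "t": time; "joints": joint angles; "qvel": joint speeds; "joint_efforts": joint torques, N m; "position": TCP position; "ee_rot": TCP orientation; "ft_force": force on the tool from outside, world axes, zero at the start; "torque": the same for the moment, N m; "finger_gap": finger opening in mm.
Only numpy, scipy, OpenCV 4.12 (cv2) and the standard library are available. Lean on these libraries where they do the work, as an engineer would, in place of code of your own. Each camera call takes 0.05 s, during which the arm holds its last target.

## Working session

There is one attempt and no reset: what is moved stays moved. The work goes in short steps, Python scripts to look and compute and a tool call to move; the robot and the scene stay as the last step left them, time stands still between calls to the robot, and variables do not carry over. Pictures are saved under pics/ and viewed, and the job is handed in when it is done.

Besides the shell and the picture viewer there is one more tool, called after ">>>" as name(argument=value, ...), one argument or row to a line, values as JSON. jog_arm: Moves the arm, as the interface text tells. Its arguments: {"type":"object","properties":{"targets":{"type":"array","items":{"type":"object","properties":{"slide":{"type":"array","items":{"type":"number"}},"yaw":{"type":"number"}}}},"fingers":{"type":"number"}},"required":["targets"]}

```bash
mkdir -p pics; ls; cat > h.py <<'E'
import numpy as np, cv2, pickle
from workcell import robot
from scipy.spatial.transform import Rotation as R
def snap(n,f):
    d=robot.read_camera(n); cv2.imwrite('pics/'+f+'.png',cv2.cvtColor(d['frame'],cv2.COLOR_RGB2BGR)); pickle.dump(d,open(f+'.pkl','wb')); return d
def rot(d):
    a=np.array(d['attitude'],float)
    return a if a.shape==(3,3) else R.from_quat(a).as_matrix()
def ray(d,u,v):
    K=np.array(d['camera_matrix']); p=np.linalg.inv(K)@[u,v,1]
    return np.array(d['position'],float), rot(d)@[p[0],-p[1],-p[2]]
def onz(d,u,v,z):
    o,r=ray(d,u,v); return o+r*(z-o[2])/r[2]
def proj(d,P):
    c=rot(d).T@(np.array(P,float)-np.array(d['position'])); p=np.array(d['camera_matrix'])@[c[0],-c[1],-c[2]]; return p[:2]/p[2]
E
python3 - <<'E'
from h import *
for n in ('side','top'):
    d=snap(n,n+'0'); print(n,{k:v for k,v in d.items() if k!='frame'})
print(robot.get_state())
E
```

```text
pics
side {'camera_matrix': array([[487.52953665,   0.        , 318.6909574 ],
       [  0.        , 487.52953665, 202.17454631],
       [  0.        ,   0.        ,   1.        ]]), 'position': array([ 345.65163131, -700.46175803,  843.65814655]), 'attitude': array([ 0.37492861, -0.06301997, -0.13285143,  0.91531826])}
top {'camera_matrix': array([[395.97943866,   0.        , 320.57101475],
       [  0.        , 395.97943866, 202.13221276],
       [  0.        ,   0.        ,   1.        ]]), 'position': array([483.8720971 ,  -8.29502392, 888.49946692]), 'attitude': array([ 0.04194523, -0.02647138, -0.70591409,  0.70655868])}
{'t': 0.1, 'joints': array([-1.45819846e+00,  3.26869803e-01, -1.93486569e-01,  1.05201898e+00,
        2.76502737e-05,  1.43661643e+00]), 'qvel': array([ 0.00116262, -0.001749  ,  0.002682  , -0.00197059, -0.00048666,
        0.00131937]), 'joint_efforts': array([ 4.39333226e-04, -4.44240081e+01,  2.63037962e+01,  7.90902675e-03,
       -1.25734632e-04,  8.41871042e-06]), 'position': array([ 134.32438762, -532.79939221,  230.57911009]), 'ee_rot': array([-0.55733063,  0.43504397, -0.434277  ,  0.55814229]), 'ft_force': array([ 0.4741924 , -0.28944169, -0.22161189]), 'torque': array([-0.03450428,  0.04805085, -0.02488487]), 'finger_gap': 85.53248778783188}
```

View pics/side0.png

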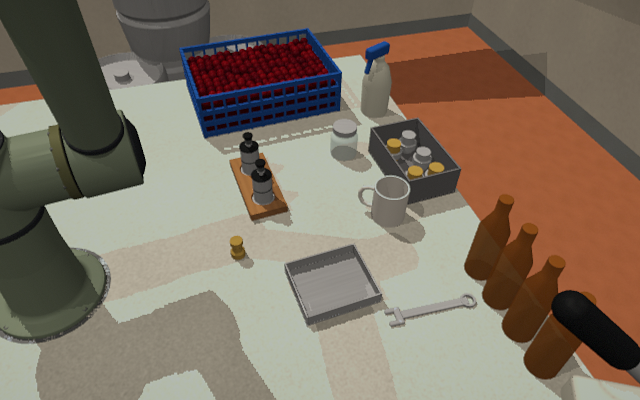

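View pics/top0.png

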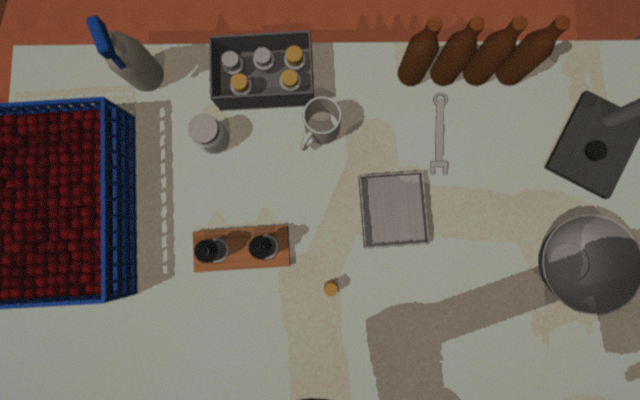

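Top view: rack around (241,247) with pitters at about (211,250) and (263,247). The tray is at about (393,208), the fitting at (331,289) and the mug at (320,120). I'll zoom in to measure.

```bash
python3 - <<'E'
import cv2,numpy as np
a=cv2.imread('pics/side0.png')[120:230,215:305]; b=cv2.imread('pics/top0.png')[215:285,185:300]
a=cv2.resize(a,None,fx=5,fy=5,interpolation=cv2.INTER_CUBIC); cv2.imwrite('pics/s0z.png',a)
b=cv2.resize(b,None,fx=6,fy=6,interpolation=cv2.INTER_CUBIC); cv2.imwrite('pics/t0z.png',np.clip(b*1.6,0,255).astype('uint8'))
E
```

```text
(no output)
```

View pics/s0z.png

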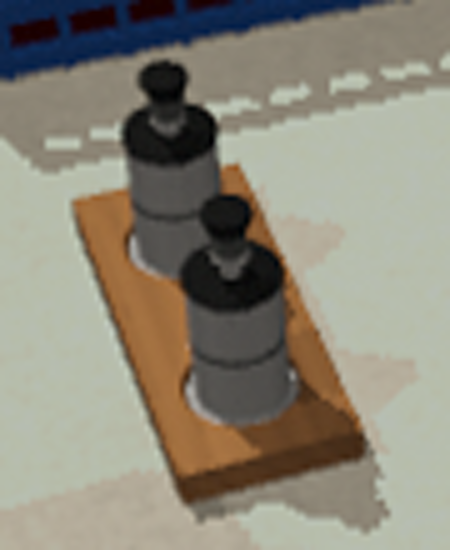

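View pics/t0z.png

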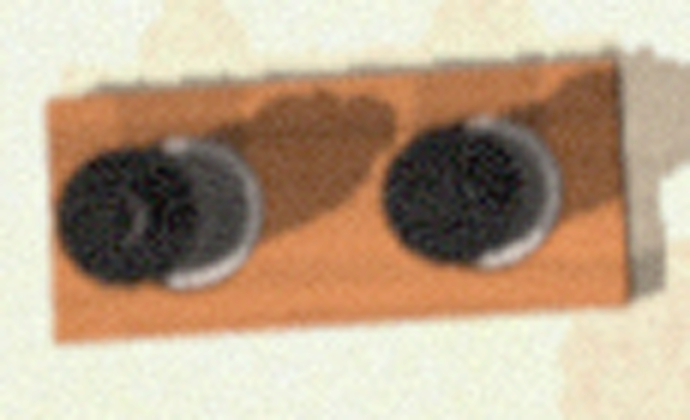

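```bash
python3 - <<'E'
from h import *
s=pickle.load(open('side0.pkl','rb')); t=pickle.load(open('top0.pkl','rb'))
T=lambda x,y:(x/6+185-.4,y/6+215-.4)
S=lambda x,y:(x/5+215-.4,y/5+120-.4)
print('rack top corners')
C=[onz(t,*T(*p),20)[:2] for p in [(49,100),(615,60),(628,303),(57,342)]]
for c in C: print(c.round(1))
print('centre',np.mean(C,0).round(1)); 
e=(C[1]-C[0]+C[2]-C[3])/2; print('len',np.linalg.norm(e),'yaw of long',np.degrees(np.arctan2(e[1],e[0])))
for n,p in (('far',(127,215)),('near',(452,193))): print('collar top',n,onz(t,*T(*p),91)[:2].round(1))
for n,p in (('far',(170,132)),('near',(232,273))): print('collar side',n,onz(s,*S(*p),91)[:2].round(1))
for n,p in (('far',(163,75)),('near',(226,210))): print('thumb side',n,[onz(s,*S(*p),z)[:2].round(1) for z in (129,125)])
def tri(p,q):
    (o1,r1),(o2,r2)=ray(t,*p),ray(s,*q); A=np.c_[r1,-r2]; k=np.linalg.lstsq(A,o2-o1,rcond=None)[0]; a=o1+k[0]*r1;b=o2+k[1]*r2
    return ((a+b)/2).round(1),np.linalg.norm(a-b)
print(tri(T(127,215),S(170,132)),tri(T(452,193),S(232,273)))
# side rack corners
for p in [(75,203),(240,165),(362,438),(183,478)]: print('rack side',onz(s,*S(*p),20)[:2].round(1))
# tray
f=t['frame'].copy(); c=cv2.resize(f[160:260,345:445],None,fx=6,fy=6,interpolation=cv2.INTER_CUBIC); cv2.imwrite('pics/tray.png',c[:,:,::-1])
f=s['frame'].copy(); c=cv2.resize(f[235:330,275:390],None,fx=6,fy=6,interpolation=cv2.INTER_CUBIC); cv2.imwrite('pics/trays.png',c[:,:,::-1])
for n,p in (('fitting',(331,289)),('mug',(321,118)),('jar',(206,130))): print(n,onz(t,*p,70)[:2].round())
q=R.from_quat(robot.get_state()['ee_rot']).as_matrix(); print(q.round(3))
E
```

```text
rack top corners
[503.7 292.4]
[518.6  84.2]
[430.7  78.6]
[415.9 286.6]
centre [467.2 185.5]
len 208.59559279825638 yaw of long -85.92731286623504
collar top far [463.7 240.2]
collar top near [471.3 130.9]
collar side far [464.7 240.3]
collar side near [472.1 131.4]
thumb side far [array([463.9, 236.1]), array([464.5, 241.3])]
thumb side near [array([472. , 131.4]), array([472.8, 136. ])]
(array([464.2, 240. ,  91.4]), np.float64(1.0267245105285754)) (array([471.6, 130.7,  91.7]), np.float64(0.7810161965563258))
rack side [417.5 284.9]
rack side [506.  291.9]
rack side [518.3  80. ]
rack side [432.6  77.8]
fitting [386. -12.]
mug [743.   9.]
jar [718. 254.]
[[ 0.244 -0.     0.97 ]
 [-0.97   0.002  0.244]
 [-0.002 -1.     0.   ]]
```

View pics/tray.png

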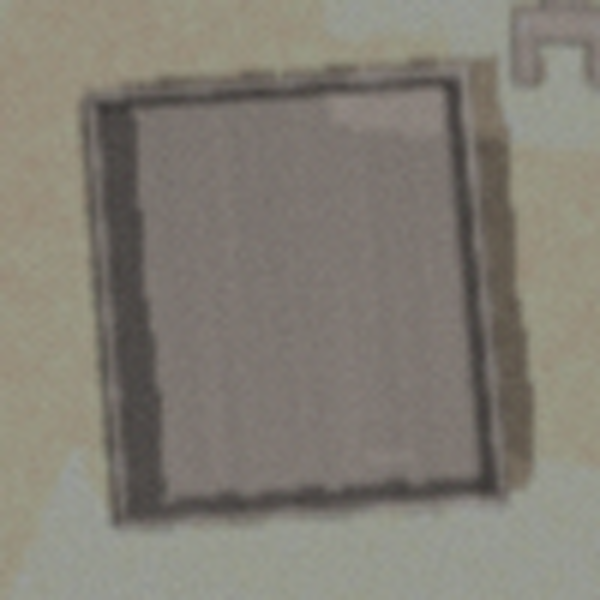

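View pics/trays.png

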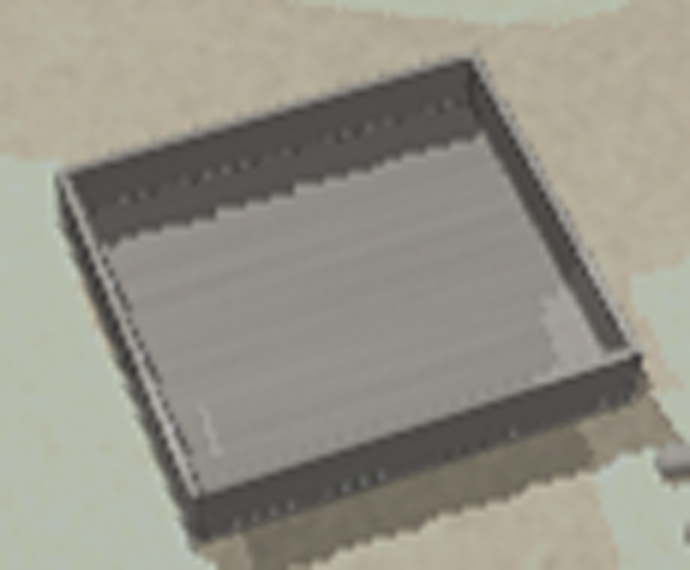

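```bash
python3 - <<'E'
from h import *
s=pickle.load(open('side0.pkl','rb')); t=pickle.load(open('top0.pkl','rb'))
for d,C,o in ((t,[(82,93),(465,68),(502,497),(113,523)],(345,160)),(s,[(62,175),(475,58),(640,355),(195,497)],(275,235))):
    P=[onz(d,x/6+o[0]-.4,y/6+o[1]-.4,30)[:2] for x,y in C]
    print(np.mean(P,0).round(1),[p.round(0) for p in P])
E
```

```text
[ 553.4 -146.3] [array([627., -72.]), array([ 636., -211.]), array([ 480., -221.]), array([471., -82.])]
[ 554.2 -150.3] [array([472., -87.]), array([628., -78.]), array([ 637., -213.]), array([ 481., -223.])]
```

>>> jog_arm(
  targets=[
    {"slide":[0,0,0],"yaw":-0.12},
    {"slide":[0,0,0],"yaw":-0.12},
    {"slide":[0,0,0],"yaw":-0.12},
    {"slide":[0,0,0],"yaw":-0.12},
    {"slide":[0,0,0],"yaw":-0.12},
    {"slide":[0,0,0],"yaw":-0.12},
    {"slide":[0,0,0],"yaw":-0.12},
    {"slide":[0,0,0],"yaw":-0.12},
  ],
  fingers=1,
)

```text
t: 0.77
position: [134.0, -529.8, 226.6]
ee_rot: [-0.694, 0.116, -0.114, 0.701]
ft_force: [0.7, -0.5, 0.4]
finger_gap: -0.1
```

```bash
cat >> h.py <<'E'
def go(x,y,z,yaw=None):
    s=robot.get_state(); M=R.from_quat(s['ee_rot']).as_matrix(); p=np.array(s['position'])
    d=M.T@(np.array([x,y,z])-p)
    print('t',round(s['t'],2),'pos',p.round(1),'yawdeg',round(np.degrees(np.arctan2(M[1,0],M[0,0])),1),'toolslide',d.round(1),'down.z',M[2,1].round(4),'F',np.round(s['ft_force'],1),'gap',round(s['finger_gap'],1),'j',np.round(s['joints'],2)); print(M[:,1].round(4))
E
python3 -c "
from h import *
go(472,131,180)"
```

```text
t 0.77 pos [ 134.  -529.8  226.6] yawdeg -18.7 toolslide [108.9  53.  733.8] down.z -0.9999 F [ 0.7 -0.5  0.4] gap -0.1 j [-1.46  0.33 -0.2   1.05 -0.    0.44]
[-0.0012  0.0102 -0.9999]
```

>>> jog_arm(
  targets=[
    {"slide":[6,0,35],"yaw":-0.12},
    {"slide":[6,0,35],"yaw":-0.12},
    {"slide":[10,0,35],"yaw":-0.12},
    {"slide":[15,0,35],"yaw":-0.04},
    {"slide":[20,0,35],"yaw":0},
    {"slide":[20,0,35],"yaw":0},
    {"slide":[20,0,35],"yaw":0},
    {"slide":[20,0,35],"yaw":0},
  ],
)

```text
t: 1.43
position: [255.8, -244.3, 224.6]
ee_rot: [-0.702, -0.029, 0.03, 0.711]
ft_force: [0.6, -1.4, 0.9]
finger_gap: -0.2
```

```bash
python3 -c "
from h import *
go(472,131,180)"
```

```text
t 1.43 pos [ 255.8 -244.3  224.6] yawdeg 4.8 toolslide [247.1  48.6 355.2] down.z -0.9999 F [ 0.6 -1.4  0.9] gap -0.2 j [-0.98 -0.03 -0.64  0.97  0.    0.51]
[-0.0023  0.0122 -0.9999]
```

>>> jog_arm(
  targets=[
    {"slide":[26,0,32],"yaw":0},
    {"slide":[26,0,32],"yaw":0},
    {"slide":[26,0,32],"yaw":0},
    {"slide":[26,0,32],"yaw":0},
    {"slide":[26,0,32],"yaw":0},
    {"slide":[26,0,32],"yaw":0},
    {"slide":[24,5,30],"yaw":0},
    {"slide":[20,5,26],"yaw":0},
  ],
)

```text
t: 2.1
position: [433.7, 29.8, 218.0]
ee_rot: [-0.703, -0.03, 0.029, 0.71]
ft_force: [-1.0, -0.6, 0.5]
finger_gap: -0.2
```

```bash
python3 -c "
from h import *
go(472,131,150)"
```

```text
t 2.1 pos [433.7  29.8 218. ] yawdeg 4.7 toolslide [46.3 69.2 97. ] down.z -0.9999 F [-1.  -0.6  0.5] gap -0.2 j [-0.11  0.12 -0.49  0.95  0.01  1.38]
[ 0.0012  0.0112 -0.9999]
```

>>> jog_arm(
  targets=[
    {"slide":[12,12,24],"yaw":0},
    {"slide":[11,12,24],"yaw":0},
    {"slide":[11,12,22],"yaw":0},
    {"slide":[7,12,16],"yaw":0},
    {"slide":[4,10,8],"yaw":0},
    {"slide":[0,5,0],"yaw":0},
    {"slide":[0,0,0],"yaw":0},
  ],
)

```text
t: 2.68
position: [473.6, 139.6, 151.0]
ee_rot: [-0.702, -0.034, 0.033, 0.71]
ft_force: [-0.8, -0.9, -0.4]
finger_gap: 0.1
```

```bash
python3 -c "
from h import *
go(472,131,135)
s=snap('side','side1'); t=snap('top','top1')
p=robot.get_state()['position']; print(proj(s,p),proj(t,p))
for d,n in ((s,'s1z'),(t,'t1z')):
    u,v=map(int,proj(d,p)); c=d['frame'][v-50:v+60,u-60:u+60]; cv2.imwrite('pics/'+n+'.png',cv2.resize(c,None,fx=5,fy=5,interpolation=cv2.INTER_CUBIC)[:,:,::-1])
"
```

```text
t 2.68 pos [473.6 139.6 151. ] yawdeg 5.4 toolslide [-2.4 15.9 -8.6] down.z -0.9999 F [-0.8 -0.9 -0.4] gap 0.1 j [ 0.13  0.29 -0.46  0.81  0.01  1.61]
[ 4.000e-04  1.120e-02 -9.999e-01]
[259.28639549 151.32130701] [249.89377886 245.69058301]
```

View pics/s1z.png

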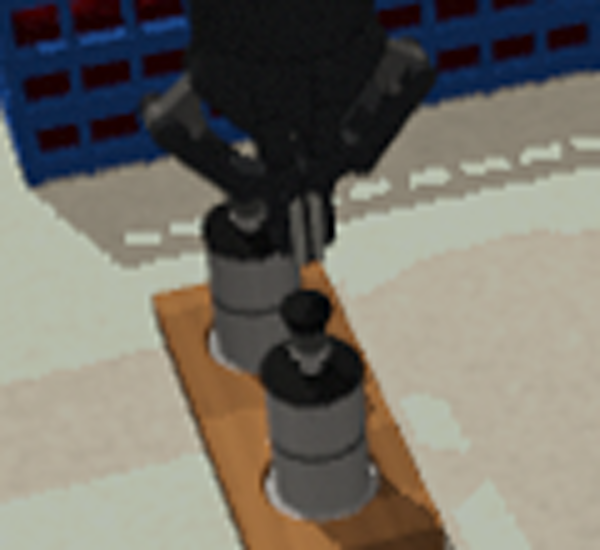

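The side view shows the shut tips at zoom (305,262), about 2 px below the projected TCP, and beyond the near plate. I'll move back over the plate and come down slowly.

>>> jog_arm(
  targets=[
    {"slide":[-1.5,3,-5],"yaw":0},
    {"slide":[-0.5,3,-2.5],"yaw":0},
    {"slide":[0,2,0],"yaw":0},
    {"slide":[0,1,0],"yaw":0},
    {"slide":[0,0,0],"yaw":0},
  ],
)

```text
t: 3.2
position: [473.7, 126.6, 144.9]
ee_rot: [-0.703, -0.033, 0.028, 0.71]
ft_force: [0.7, 0.7, -0.2]
finger_gap: 0.1
```

```bash
python3 -c "
from h import *
go(472,131,129)"
```

```text
t 3.2 pos [473.7 126.6 144.9] yawdeg 4.9 toolslide [-1.4 15.9  4.3] down.z -0.9999 F [ 0.7  0.7 -0.2] gap 0.1 j [ 0.1   0.29 -0.48  0.79  0.01  1.59]
[ 0.0059  0.0108 -0.9999]
```

>>> jog_arm(
  targets=[
    {"slide":[-0.5,2,2.5],"yaw":0},
    {"slide":[0,2,0],"yaw":0},
    {"slide":[0,2,0],"yaw":0},
    {"slide":[0,1,0],"yaw":0},
  ],
)

```text
t: 3.53
position: [473.5, 129.1, 138.0]
ee_rot: [-0.703, -0.033, 0.027, 0.71]
ft_force: [0.9, -0.7, -0.3]
finger_gap: 0.2
```

```bash
python3 -c "
from h import *
go(472,131,129)"
```

```text
t 3.53 pos [473.5 129.1 138. ] yawdeg 4.9 toolslide [-1.4  9.   2. ] down.z -0.9999 F [ 0.9 -0.7 -0.3] gap 0.2 j [ 0.11  0.3  -0.49  0.77  0.01  1.59]
[ 0.0075  0.0111 -0.9999]
```

>>> jog_arm(
  targets=[
    {"slide":[-0.3,1.5,1],"yaw":0},
    {"slide":[-0.2,1.5,0.5],"yaw":0},
    {"slide":[0,1,0],"yaw":0},
    {"slide":[0,1,0],"yaw":0},
    {"slide":[0,1,0],"yaw":0},
    {"slide":[0,1,0],"yaw":0},
  ],
)

```text
t: 4.03
position: [472.7, 131.3, 130.0]
ee_rot: [-0.703, -0.033, 0.028, 0.71]
ft_force: [0.3, -1.2, -1.1]
finger_gap: 0.2
```

>>> jog_arm(
  targets=[
    {"slide":[0,1,0],"yaw":0},
    {"slide":[0,1,0],"yaw":0},
  ],
)

```text
t: 4.2
position: [472.8, 131.3, 128.0]
ee_rot: [-0.703, -0.033, 0.028, 0.71]
ft_force: [-1.0, 0.4, 2.5]
finger_gap: -0.1
```

>>> jog_arm(
  targets=[
    {"slide":[0,1,0],"yaw":0},
    {"slide":[0,1,0],"yaw":0},
  ],
)

```text
t: 4.37
position: [472.9, 131.3, 126.1]
ee_rot: [-0.703, -0.033, 0.028, 0.71]
ft_force: [0.1, -0.1, 3.0]
finger_gap: -0.0
```

>>> jog_arm(
  targets=[
    {"slide":[0,1,0],"yaw":0},
    {"slide":[0,1,0],"yaw":0},
    {"slide":[0,1,0],"yaw":0},
    {"slide":[0,1,0],"yaw":0},
  ],
)

```text
t: 4.7
position: [472.8, 131.3, 122.1]
ee_rot: [-0.703, -0.033, 0.028, 0.71]
ft_force: [-1.6, -0.2, 1.8]
finger_gap: 0.3
```

>>> jog_arm(
  targets=[
    {"slide":[0,1,0],"yaw":0},
    {"slide":[0,1,0],"yaw":0},
    {"slide":[0,1,0],"yaw":0},
  ],
)

```text
t: 4.95
position: [472.8, 131.3, 118.8]
ee_rot: [-0.703, -0.033, 0.028, 0.71]
ft_force: [-0.4, 0.3, 1.8]
finger_gap: 0.1
```

>>> jog_arm(
  targets=[
    {"slide":[0,1,0],"yaw":0},
    {"slide":[0,1,0],"yaw":0},
  ],
)

```text
t: 5.12
position: [472.9, 131.3, 116.5]
ee_rot: [-0.703, -0.033, 0.028, 0.71]
ft_force: [-1.8, -0.6, 3.1]
finger_gap: 0.3
```

>>> jog_arm(
  targets=[
    {"slide":[0,1,0],"yaw":0},
    {"slide":[0,1,0],"yaw":0},
  ],
)

```text
t: 5.28
position: [472.9, 131.3, 114.3]
ee_rot: [-0.703, -0.033, 0.028, 0.71]
ft_force: [-0.1, -0.1, 3.2]
finger_gap: 0.2
```

>>> jog_arm(
  targets=[
    {"slide":[0,1,0],"yaw":0},
    {"slide":[0,1,0],"yaw":0},
  ],
)

```text
t: 5.45
position: [472.8, 131.3, 112.0]
ee_rot: [-0.703, -0.033, 0.028, 0.71]
ft_force: [-0.6, -0.1, 3.2]
finger_gap: -0.0
```

>>> jog_arm(
  targets=[
    {"slide":[0,1,0],"yaw":0},
    {"slide":[0,1,0],"yaw":0},
  ],
)

```text
t: 5.62
position: [472.8, 131.3, 109.8]
ee_rot: [-0.703, -0.033, 0.028, 0.71]
ft_force: [-1.0, -1.0, 1.8]
finger_gap: 0.0
```

>>> jog_arm(
  targets=[
    {"slide":[0,1,0],"yaw":0},
    {"slide":[0,1,0],"yaw":0},
  ],
)

```text
t: 5.78
position: [472.8, 131.3, 107.6]
ee_rot: [-0.703, -0.033, 0.028, 0.71]
ft_force: [-0.8, 0.1, 2.8]
finger_gap: 0.0
```

>>> jog_arm(
  targets=[
    {"slide":[0,1,0],"yaw":0},
    {"slide":[0,1,0],"yaw":0},
  ],
)

```text
t: 5.95
position: [472.9, 131.3, 105.3]
ee_rot: [-0.703, -0.033, 0.028, 0.71]
ft_force: [-1.7, 0.8, 3.1]
finger_gap: -0.2
```

>>> jog_arm(
  targets=[
    {"slide":[0,0.7,0],"yaw":0},
  ],
)

```text
t: 6.03
position: [472.9, 131.3, 104.6]
ee_rot: [-0.703, -0.033, 0.028, 0.71]
ft_force: [-1.5, -0.6, 4.9]
finger_gap: 0.2
```

>>> jog_arm(
  targets=[
    {"slide":[0,0.7,0],"yaw":0},
  ],
)

```text
t: 6.12
position: [473.0, 131.3, 104.0]
ee_rot: [-0.703, -0.033, 0.028, 0.71]
ft_force: [-2.6, -0.5, 5.7]
finger_gap: -0.1
```

>>> jog_arm(
  targets=[
    {"slide":[0,0.8,0],"yaw":0},
  ],
)

```text
t: 6.2
position: [473.1, 131.3, 103.5]
ee_rot: [-0.703, -0.033, 0.028, 0.71]
ft_force: [-2.1, -0.4, 6.3]
finger_gap: 0.0
```

>>> jog_arm(
  targets=[
    {"slide":[0,-3,0],"yaw":0},
    {"slide":[0,-8,0],"yaw":0},
    {"slide":[0,-15,0],"yaw":0},
    {"slide":[0,-15,0],"yaw":0},
    {"slide":[0,-6,10],"yaw":0},
    {"slide":[0,0,20],"yaw":0},
    {"slide":[0,0,25],"yaw":0},
    {"slide":[0,0,15],"yaw":0},
  ],
)

```text
t: 6.87
position: [467.7, 202.2, 155.0]
ee_rot: [-0.702, -0.031, 0.024, 0.711]
ft_force: [-0.6, -0.4, 0.5]
finger_gap: -0.2
```

```bash
python3 -c "
from h import *
go(464,240,138)"
```

```text
t 6.87 pos [467.7 202.2 155. ] yawdeg 4.5 toolslide [-0.9 17.4 37.8] down.z -0.9999 F [-0.6 -0.4  0.5] gap -0.2 j [ 0.26  0.31 -0.43  0.82  0.01  1.75]
[ 0.0095  0.012  -0.9999]
```

>>> jog_arm(
  targets=[
    {"slide":[0,0,14],"yaw":0},
    {"slide":[0,2,8],"yaw":0},
    {"slide":[0,3,2],"yaw":0},
    {"slide":[0,3,0],"yaw":0},
    {"slide":[0,2,0],"yaw":0},
    {"slide":[0,1,0],"yaw":0},
  ],
)

```text
t: 7.37
position: [465.0, 232.2, 143.5]
ee_rot: [-0.702, -0.034, 0.026, 0.711]
ft_force: [-0.0, 0.0, -0.2]
finger_gap: -0.1
```

```bash
python3 -c "
from h import *
go(464,240,129)"
```

```text
t 7.37 pos [465.  232.2 143.5] yawdeg 4.9 toolslide [-0.5 14.6  7.6] down.z -0.9999 F [-0.   0.  -0.2] gap -0.1 j [ 0.32  0.34 -0.42  0.8   0.01  1.8 ]
[ 0.0105  0.0136 -0.9999]
```

>>> jog_arm(
  targets=[
    {"slide":[0,1,4],"yaw":0},
    {"slide":[0,2,2],"yaw":0},
    {"slide":[0,2,0.5],"yaw":0},
    {"slide":[0,2,0],"yaw":0},
    {"slide":[0,1,0],"yaw":0},
  ],
)

```text
t: 7.78
position: [464.6, 237.2, 134.2]
ee_rot: [-0.702, -0.032, 0.025, 0.711]
ft_force: [0.7, 0.6, -0.1]
finger_gap: 0.1
```

```bash
python3 -c "
from h import *
go(464,240,129)"
```

```text
t 7.78 pos [464.6 237.2 134.2] yawdeg 4.6 toolslide [-0.4  5.2  2.8] down.z -0.9999 F [ 0.7  0.6 -0.1] gap 0.1 j [ 0.33  0.35 -0.42  0.78  0.01  1.82]
[ 0.0092  0.0127 -0.9999]
```

>>> jog_arm(
  targets=[
    {"slide":[0,1,1.5],"yaw":0},
    {"slide":[0,1,1],"yaw":0},
    {"slide":[0,1,0],"yaw":0},
  ],
)

```text
t: 8.03
position: [464.6, 239.6, 130.9]
ee_rot: [-0.702, -0.032, 0.025, 0.711]
ft_force: [0.5, -0.2, -0.6]
finger_gap: 0.4
```

>>> jog_arm(
  targets=[
    {"slide":[0,1,0],"yaw":0},
    {"slide":[0,1,0],"yaw":0},
    {"slide":[0,1,0],"yaw":0},
  ],
)

```text
t: 8.28
position: [464.7, 239.7, 127.7]
ee_rot: [-0.702, -0.032, 0.025, 0.711]
ft_force: [-0.1, 0.6, 0.9]
finger_gap: -0.2
```

>>> jog_arm(
  targets=[
    {"slide":[0,1,0],"yaw":0},
    {"slide":[0,1,0],"yaw":0},
    {"slide":[0,1,0],"yaw":0},
  ],
)

```text
t: 8.53
position: [464.8, 239.8, 124.6]
ee_rot: [-0.702, -0.032, 0.025, 0.711]
ft_force: [-0.4, -0.7, 2.6]
finger_gap: -0.2
```

>>> jog_arm(
  targets=[
    {"slide":[0,1,0],"yaw":0},
    {"slide":[0,1,0],"yaw":0},
  ],
)

```text
t: 8.7
position: [464.9, 239.8, 122.8]
ee_rot: [-0.702, -0.032, 0.025, 0.711]
ft_force: [-0.7, -0.5, 2.9]
finger_gap: -0.1
```

>>> jog_arm(
  targets=[
    {"slide":[0,1,0],"yaw":0},
  ],
)

```text
t: 8.78
position: [464.9, 239.8, 121.9]
ee_rot: [-0.702, -0.032, 0.025, 0.711]
ft_force: [-1.1, -0.5, 3.0]
finger_gap: 0.0
```

>>> jog_arm(
  targets=[
    {"slide":[0,1,0],"yaw":0},
    {"slide":[0,1,0],"yaw":0},
  ],
)

```text
t: 8.95
position: [464.9, 239.8, 119.9]
ee_rot: [-0.702, -0.032, 0.025, 0.711]
ft_force: [-0.1, -0.5, 2.5]
finger_gap: 0.4
```

>>> jog_arm(
  targets=[
    {"slide":[0,1,0],"yaw":0},
    {"slide":[0,1,0],"yaw":0},
  ],
)

```text
t: 9.12
position: [464.9, 239.9, 117.8]
ee_rot: [-0.702, -0.032, 0.025, 0.711]
ft_force: [-1.3, -1.4, 3.4]
finger_gap: 0.6
```

>>> jog_arm(
  targets=[
    {"slide":[0,0.8,0],"yaw":0},
  ],
)

```text
t: 9.2
position: [464.9, 239.8, 116.9]
ee_rot: [-0.702, -0.032, 0.025, 0.711]
ft_force: [-1.3, 0.3, 4.9]
finger_gap: 0.0
```

>>> jog_arm(
  targets=[
    {"slide":[0,0.8,0],"yaw":0},
  ],
)

```text
t: 9.28
position: [465.0, 239.9, 116.2]
ee_rot: [-0.702, -0.032, 0.024, 0.711]
ft_force: [-1.2, -0.9, 4.8]
finger_gap: 0.2
```

>>> jog_arm(
  targets=[
    {"slide":[0,0.8,0],"yaw":0},
  ],
)

```text
t: 9.37
position: [465.1, 239.9, 115.6]
ee_rot: [-0.702, -0.032, 0.024, 0.711]
ft_force: [-2.8, -0.2, 5.6]
finger_gap: -0.1
```

>>> jog_arm(
  targets=[
    {"slide":[0,0.8,0],"yaw":0},
  ],
)

```text
t: 9.45
position: [465.2, 239.9, 115.1]
ee_rot: [-0.702, -0.033, 0.024, 0.711]
ft_force: [-2.2, -0.2, 5.6]
finger_gap: -0.1
```

Jam confirmed: the force climbs from about z=117 and the plunger stops. I'll raise, open the fingers and check centring.

>>> jog_arm(
  targets=[
    {"slide":[0,-3,0],"yaw":0},
    {"slide":[0,-8,0],"yaw":0},
    {"slide":[0,-12,0],"yaw":0},
    {"slide":[0,-10,0],"yaw":0},
    {"slide":[0,-3,0],"yaw":0},
    {"slide":[0,0,0],"yaw":0},
  ],
)

```text
t: 9.95
position: [464.7, 239.5, 152.8]
ee_rot: [-0.702, -0.032, 0.024, 0.711]
ft_force: [0.2, 0.3, 0.1]
finger_gap: -0.3
```

>>> jog_arm(
  targets=[
    {"slide":[0,0,0],"yaw":0},
    {"slide":[0,0,0],"yaw":0},
    {"slide":[0,0,0],"yaw":0},
    {"slide":[0,0,0],"yaw":0},
  ],
  fingers=0,
)

```text
t: 10.28
position: [464.6, 239.4, 152.2]
ee_rot: [-0.702, -0.032, 0.025, 0.711]
ft_force: [-0.3, 0.1, 0.4]
finger_gap: 48.1
```

```bash
python3 -c "
from h import *
go(464.2,240,54)
s=snap('side','side2')
p=robot.get_state()['position']
for d,n in ((s,'s2z'),):
    u,v=map(int,proj(d,p)); print(u,v); c=d['frame'][v-40:v+80,u-60:u+60]; cv2.imwrite('pics/'+n+'.png',cv2.resize(c,None,fx=5,fy=5,interpolation=cv2.INTER_CUBIC)[:,:,::-1])
"
```

```text
t 10.28 pos [464.6 239.4 152.2] yawdeg 4.6 toolslide [-1.4 98.2 -0.6] down.z -0.9999 F [-0.3  0.1  0.4] gap 48.1 j [ 0.33  0.33 -0.4   0.82  0.01  1.82]
[ 0.0103  0.0128 -0.9999]
246 125
```

View pics/s2z.png

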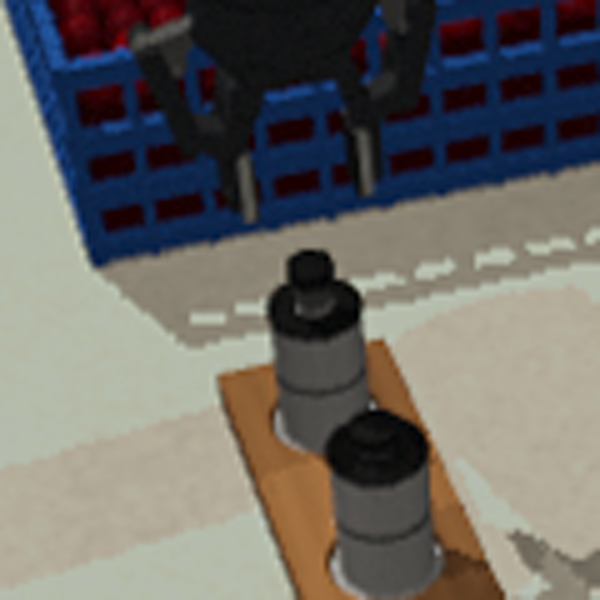

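The picture shows the near plunger fully home (zoom 380,435), the far one half down (zoom 310,270), and the fingers centred over the far pitter.

>>> jog_arm(
  targets=[
    {"slide":[0,0,0],"yaw":0},
    {"slide":[0,0,0],"yaw":0},
    {"slide":[-0.3,5,0],"yaw":0},
    {"slide":[-0.3,10,0],"yaw":0},
    {"slide":[-0.3,12,0],"yaw":0},
    {"slide":[-0.3,12,0],"yaw":0},
    {"slide":[0,10,0],"yaw":0},
    {"slide":[0,6,0],"yaw":0},
  ],
)

```text
t: 11.0
position: [463.8, 240.1, 92.3]
ee_rot: [-0.702, -0.032, 0.024, 0.711]
ft_force: [0.8, 0.5, -0.5]
finger_gap: 85.3
```

```bash
python3 -c "
from h import *
go(464.2,240,54)"
```

```text
t 11.0 pos [463.8 240.1  92.3] yawdeg 4.6 toolslide [-0.1 38.3 -0.6] down.z -0.9999 F [ 0.8  0.5 -0.5] gap 85.3 j [ 0.33  0.4  -0.47  0.68  0.01  1.82]
[ 0.011   0.0131 -0.9999]
```

>>> jog_arm(
  targets=[
    {"slide":[0,8,0],"yaw":0},
    {"slide":[0,8,0],"yaw":0},
    {"slide":[0,8,0],"yaw":0},
    {"slide":[0,4,0],"yaw":0},
    {"slide":[0,1,0],"yaw":0},
    {"slide":[0,0,0],"yaw":0},
  ],
)

```text
t: 11.5
position: [462.4, 239.9, 57.6]
ee_rot: [-0.703, -0.031, 0.026, 0.711]
ft_force: [1.1, -0.2, 0.0]
finger_gap: 85.5
```

```bash
python3 -c "
from h import *
go(464.2,240,54)
s=snap('side','side3')
p=robot.get_state()['position']
for d,n in ((s,'s3z'),):
    u,v=map(int,proj(d,p)); print(u,v); c=d['frame'][v-80:v+40,u-60:u+60]; cv2.imwrite('pics/'+n+'.png',cv2.resize(c,None,fx=5,fy=5,interpolation=cv2.INTER_CUBIC)[:,:,::-1])
"
```

```text
t 11.5 pos [462.4 239.9  57.6] yawdeg 4.6 toolslide [ 1.8  3.7 -0.1] down.z -0.9999 F [ 1.1 -0.2  0. ] gap 85.5 j [ 0.33  0.45 -0.51  0.6   0.01  1.82]
[ 0.0069  0.0116 -0.9999]
248 156
```

View pics/s3z.png

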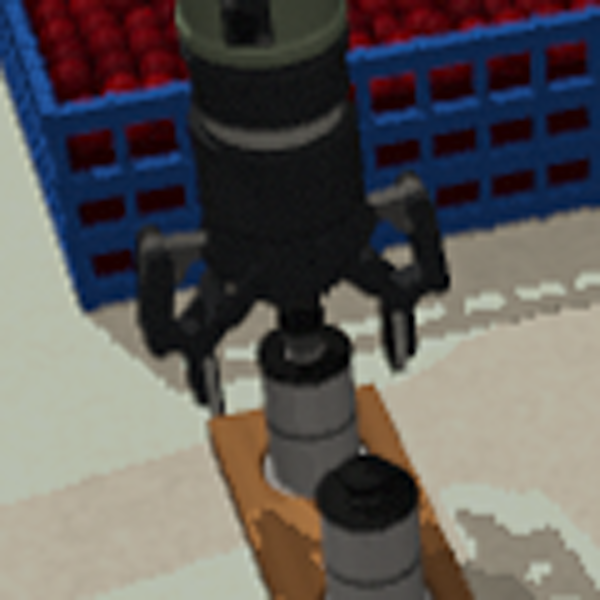

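The fingers straddle the pitter's barrel and the thumb plate is clear of the gripper body. I'll nudge down, then close.

>>> jog_arm(
  targets=[
    {"slide":[1,2,0],"yaw":0},
    {"slide":[0.3,1,0],"yaw":0},
    {"slide":[0,0,0],"yaw":0},
  ],
)

```text
t: 11.8
position: [464.9, 240.4, 55.7]
ee_rot: [-0.702, -0.032, 0.025, 0.711]
ft_force: [1.1, -0.4, -0.4]
finger_gap: 85.5
```

>>> jog_arm(
  targets=[
    {"slide":[0,0,0],"yaw":0},
    {"slide":[0,0,0],"yaw":0},
    {"slide":[0,0,0],"yaw":0},
    {"slide":[0,0,0],"yaw":0},
    {"slide":[0,0,0],"yaw":0},
    {"slide":[0,0,0],"yaw":0},
  ],
  fingers=1,
)

```text
t: 12.3
position: [465.3, 240.7, 56.9]
ee_rot: [-0.702, -0.032, 0.024, 0.711]
ft_force: [0.1, -0.7, -1.2]
finger_gap: 45.0
```

>>> jog_arm(
  targets=[
    {"slide":[0,-4,0],"yaw":0},
    {"slide":[0,-8,0],"yaw":0},
    {"slide":[0,-14,0],"yaw":0},
    {"slide":[0,-18,0],"yaw":0},
    {"slide":[0,-18,0],"yaw":0},
    {"slide":[0,-18,0],"yaw":0},
    {"slide":[0,-16,0],"yaw":0},
    {"slide":[0,-10,0],"yaw":0},
  ],
)

```text
t: 12.97
position: [458.7, 237.2, 164.9]
ee_rot: [-0.704, -0.028, 0.029, 0.709]
ft_force: [1.2, 0.5, -3.3]
finger_gap: 45.1
```

```bash
python3 -c "
from h import *
go(554,-148,185)
s=snap('side','side4')
p=robot.get_state()['position']
for d,n in ((s,'s4z'),):
    u,v=map(int,proj(d,p)); print(u,v); c=d['frame'][max(v-50,0):v+100,max(0,u-60):u+60]; cv2.imwrite('pics/'+n+'.png',cv2.resize(c,None,fx=4,fy=4,interpolation=cv2.INTER_CUBIC)[:,:,::-1])
"
```

```text
t 12.97 pos [458.7 237.2 164.9] yawdeg 4.6 toolslide [  64.1  -23.5 -391.4] down.z -1.0 F [ 1.2  0.5 -3.3] gap 45.1 j [ 0.33  0.32 -0.38  0.87  0.01  1.82]
[-0.0024  0.0083 -1.    ]
243 121
```

View pics/s4z.png

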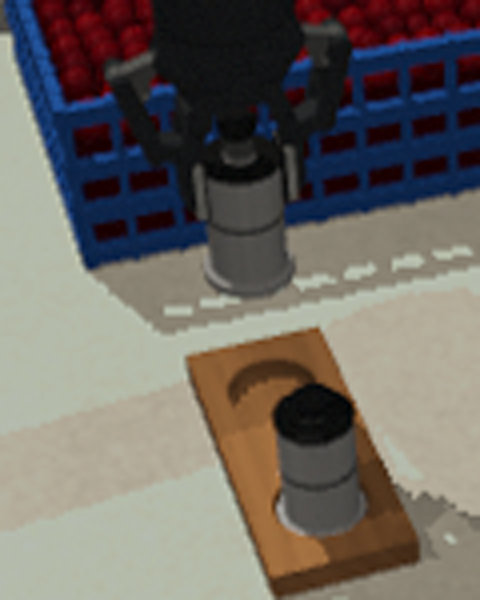

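The pitter is held upright, the socket is empty, and the other pitter hasn't moved. Carrying to the tray.

>>> jog_arm(
  targets=[
    {"slide":[0,-8,-3],"yaw":0},
    {"slide":[1,-8,-8],"yaw":0},
    {"slide":[2,-4,-14],"yaw":0},
    {"slide":[3,-2,-20],"yaw":0},
    {"slide":[4,-1,-24],"yaw":0},
    {"slide":[4,-1,-26],"yaw":0},
    {"slide":[4,-1,-26],"yaw":0},
    {"slide":[4,-1,-26],"yaw":0},
  ],
)

```text
t: 13.68
position: [491.5, 87.8, 193.4]
ee_rot: [-0.703, -0.031, 0.033, 0.71]
ft_force: [1.4, 0.8, -3.7]
finger_gap: 45.1
```

```bash
python3 -c "
from h import *
go(554,-148,150)"
```

```text
t 13.68 pos [491.5  87.8 193.4] yawdeg 5.2 toolslide [  41.2   41.  -240.9] down.z -1.0 F [ 1.4  0.8 -3.7] gap 45.1 j [ 0.02  0.27 -0.38  0.93  0.01  1.5 ]
[-0.004   0.0089 -1.    ]
```

>>> jog_arm(
  targets=[
    {"slide":[4,0,-26],"yaw":0},
    {"slide":[5,0,-26],"yaw":0},
    {"slide":[5,0,-26],"yaw":0},
    {"slide":[5,1,-26],"yaw":0},
    {"slide":[5,2,-26],"yaw":0},
    {"slide":[5,2,-24],"yaw":0},
    {"slide":[4,3,-20],"yaw":0},
    {"slide":[3,3,-14],"yaw":0},
  ],
)

```text
t: 14.35
position: [541.0, -113.8, 179.7]
ee_rot: [-0.704, -0.026, 0.033, 0.709]
ft_force: [1.3, 0.1, -3.6]
finger_gap: 45.0
```

```bash
python3 -c "
from h import *
go(554,-148,150)"
```

```text
t 14.35 pos [ 541.  -113.8  179.7] yawdeg 4.8 toolslide [ 10.4  29.4 -35.4] down.z -0.9999 F [ 1.3  0.1 -3.6] gap 45.0 j [-0.34  0.38 -0.25  0.95  0.    1.15]
[-0.0106  0.0067 -0.9999]
```

>>> jog_arm(
  targets=[
    {"slide":[3,3,-11],"yaw":0},
    {"slide":[3,4,-6],"yaw":0},
    {"slide":[1,6,-2],"yaw":0},
    {"slide":[0,8,0],"yaw":0},
    {"slide":[0,8,0],"yaw":0},
    {"slide":[0,6,0],"yaw":0},
    {"slide":[0,2,0],"yaw":0},
    {"slide":[0,0,0],"yaw":0},
  ],
)

```text
t: 15.02
position: [546.4, -134.0, 136.2]
ee_rot: [-0.703, -0.023, 0.035, 0.71]
ft_force: [0.2, 0.8, -3.2]
finger_gap: 45.2
```

```bash
python3 -c "
from h import *
go(554,-148,54)
s=snap('side','side5');t=snap('top','top5')"
```

```text
t 15.02 pos [ 546.4 -134.   136.2] yawdeg 4.7 toolslide [  7.8  81.9 -15.4] down.z -0.9998 F [ 0.2  0.8 -3.2] gap 45.2 j [-0.37  0.44 -0.28  0.87  0.    1.12]
[-0.0172  0.0094 -0.9998]
```

View pics/side5.png

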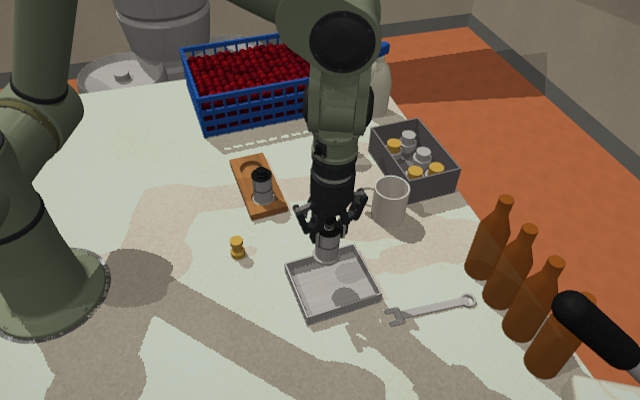

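The pitter hangs at about (328,245), over the far part of the tray, and everything is clear. I'll centre it and lower.

>>> jog_arm(
  targets=[
    {"slide":[2,2,-5],"yaw":0},
    {"slide":[2,4,-5],"yaw":0},
    {"slide":[1,6,-2],"yaw":0},
    {"slide":[1,8,0],"yaw":0},
    {"slide":[0,8,0],"yaw":0},
    {"slide":[0,6,0],"yaw":0},
    {"slide":[0,3,0],"yaw":0},
    {"slide":[0,1,0],"yaw":0},
  ],
)

```text
t: 15.78
position: [555.2, -146.9, 96.0]
ee_rot: [-0.704, -0.024, 0.033, 0.709]
ft_force: [-0.2, 0.2, -4.6]
finger_gap: 45.3
```

```bash
python3 -c "
from h import *
go(554,-148,54)"
```

```text
t 15.78 pos [ 555.2 -146.9   96. ] yawdeg 4.7 toolslide [-0.8 42.  -1.3] down.z -0.9999 F [-0.2  0.2 -4.6] gap 45.3 j [-0.39  0.5  -0.29  0.79  0.    1.1 ]
[-0.0134  0.0077 -0.9999]
```

>>> jog_arm(
  targets=[
    {"slide":[0,4,0],"yaw":0},
    {"slide":[0,6,0],"yaw":0},
    {"slide":[0,6,0],"yaw":0},
    {"slide":[0,4,0],"yaw":0},
    {"slide":[0,3,0],"yaw":0},
    {"slide":[0,2,0],"yaw":0},
    {"slide":[0,1,0],"yaw":0},
  ],
)

```text
t: 16.37
position: [554.6, -146.3, 67.0]
ee_rot: [-0.703, -0.024, 0.034, 0.71]
ft_force: [-0.4, -0.7, -2.5]
finger_gap: 45.3
```

>>> jog_arm(
  targets=[
    {"slide":[0,1,0],"yaw":0},
    {"slide":[0,1,0],"yaw":0},
  ],
)

```text
t: 16.53
position: [554.6, -146.3, 64.8]
ee_rot: [-0.703, -0.024, 0.034, 0.71]
ft_force: [0.6, -0.2, -3.6]
finger_gap: 45.0
```

>>> jog_arm(
  targets=[
    {"slide":[0,2,0],"yaw":0},
    {"slide":[0,2,0],"yaw":0},
    {"slide":[0,1.5,0],"yaw":0},
    {"slide":[0,1,0],"yaw":0},
  ],
)

```text
t: 16.87
position: [555.2, -146.5, 58.4]
ee_rot: [-0.704, -0.025, 0.033, 0.709]
ft_force: [-0.2, 0.1, -4.6]
finger_gap: 45.0
```

>>> jog_arm(
  targets=[
    {"slide":[0,1,0],"yaw":0},
    {"slide":[0,1,0],"yaw":0},
  ],
)

```text
t: 17.03
position: [555.2, -146.5, 56.2]
ee_rot: [-0.704, -0.025, 0.033, 0.709]
ft_force: [0.1, 0.0, -3.7]
finger_gap: 45.2
```

>>> jog_arm(
  targets=[
    {"slide":[0,0.7,0],"yaw":0},
  ],
)

```text
t: 17.12
position: [555.2, -146.5, 55.4]
ee_rot: [-0.704, -0.025, 0.033, 0.709]
ft_force: [-0.1, -0.2, -3.4]
finger_gap: 45.1
```

>>> jog_arm(
  targets=[
    {"slide":[0,0.7,0],"yaw":0},
  ],
)

```text
t: 17.2
position: [555.2, -146.5, 54.6]
ee_rot: [-0.704, -0.025, 0.033, 0.709]
ft_force: [1.0, -0.3, -2.9]
finger_gap: 44.6
```

>>> jog_arm(
  targets=[
    {"slide":[0,0.7,0],"yaw":0},
  ],
)

```text
t: 17.28
position: [555.2, -146.5, 53.9]
ee_rot: [-0.704, -0.025, 0.033, 0.709]
ft_force: [0.7, -0.1, -4.8]
finger_gap: 45.5
```

>>> jog_arm(
  targets=[
    {"slide":[0,0.7,0],"yaw":0},
  ],
)

```text
t: 17.37
position: [555.2, -146.6, 53.4]
ee_rot: [-0.704, -0.025, 0.033, 0.709]
ft_force: [-3.3, 0.5, 5.2]
finger_gap: 44.6
```

>>> jog_arm(
  targets=[
    {"slide":[0,0.7,0],"yaw":0},
  ],
)

```text
t: 17.45
position: [555.2, -146.7, 53.3]
ee_rot: [-0.704, -0.025, 0.033, 0.709]
ft_force: [-3.3, 0.7, 7.3]
finger_gap: 45.0
```

Seated on the floor: the force turned positive at z≈53.4, as predicted. Releasing.

>>> jog_arm(
  targets=[
    {"slide":[0,0,0],"yaw":0},
    {"slide":[0,0,0],"yaw":0},
    {"slide":[0,0,0],"yaw":0},
    {"slide":[0,0,0],"yaw":0},
    {"slide":[0,0,0],"yaw":0},
    {"slide":[0,0,0],"yaw":0},
  ],
  fingers=0,
)

```text
t: 17.95
position: [557.6, -147.6, 55.2]
ee_rot: [-0.705, -0.027, 0.031, 0.708]
ft_force: [-0.1, -0.8, -0.3]
finger_gap: 85.1
```

>>> jog_arm(
  targets=[
    {"slide":[0,-4,0],"yaw":0},
    {"slide":[0,-8,0],"yaw":0},
    {"slide":[0,-14,0],"yaw":0},
    {"slide":[0,-20,0],"yaw":0},
    {"slide":[0,-20,0],"yaw":0},
    {"slide":[0,-20,0],"yaw":0},
    {"slide":[0,-20,0],"yaw":0},
    {"slide":[0,-15,0],"yaw":0},
  ],
)

```text
t: 18.62
position: [555.7, -147.0, 181.1]
ee_rot: [-0.704, -0.024, 0.034, 0.709]
ft_force: [0.7, 0.2, -0.3]
finger_gap: 85.6
```

>>> jog_arm(
  targets=[
    {"slide":[-10,-10,0],"yaw":0},
    {"slide":[-20,-8,0],"yaw":0},
    {"slide":[-25,-5,0],"yaw":0},
    {"slide":[-25,0,0],"yaw":0},
    {"slide":[-20,0,0],"yaw":0},
    {"slide":[-10,0,0],"yaw":0},
    {"slide":[0,0,0],"yaw":0},
    {"slide":[0,0,0],"yaw":0},
  ],
)

```text
t: 19.28
position: [447.0, -157.9, 217.1]
ee_rot: [-0.706, -0.03, 0.029, 0.707]
ft_force: [0.2, 0.3, 0.3]
finger_gap: 85.1
```

```bash
python3 -c "
from h import *
go(554,-148,54)
s=snap('side','side6');t=snap('top','top6')"
```

```text
t 19.28 pos [ 447.  -157.9  217.1] yawdeg 4.8 toolslide [107.1 163.3   0.9] down.z -1.0 F [0.2 0.3 0.3] gap 85.1 j [-0.5   0.2  -0.41  0.97  0.    0.99]
[ 2.4e-03  8.0e-04 -1.0e+00]
```

View pics/side6.png

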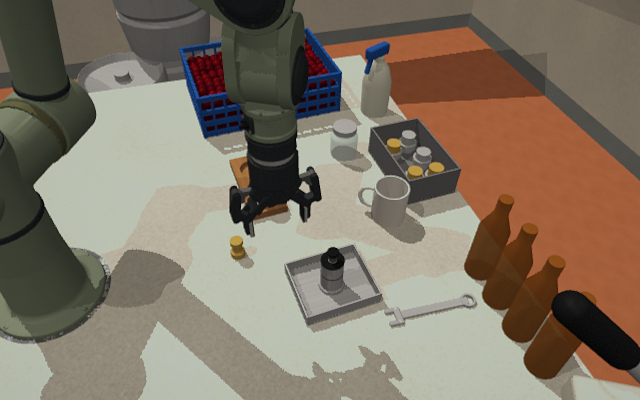

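View pics/top6.png

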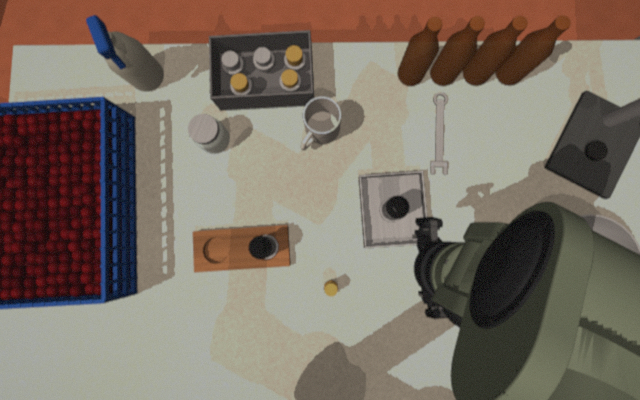

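The pitter stands in the tray at side (332,270) and top (397,207). The free one is in its socket at top (263,247), and the bystanders look unmoved. Next, a numeric check.

```bash
python3 -c "
from h import *
s=pickle.load(open('side6.pkl','rb'));t=pickle.load(open('top6.pkl','rb'))
print(onz(t,397,207,87)[:2],onz(t,263,247,91)[:2])
for P in [(554,-147,z) for z in (0+87,113,125)]: print(P,proj(s,P),proj(t,P))
c=s['frame'][235:310,295:370]; cv2.imwrite('pics/s6z.png',cv2.resize(c,None,fx=8,fy=8,interpolation=cv2.INTER_CUBIC)[:,:,::-1])
t0=pickle.load(open('top0.pkl','rb'))
for n,(a,b,x,y) in dict(mug=(95,155,295,345),jar=(110,160,185,235),wrench=(90,180,428,455),fit=(278,300,320,342),pit=(230,262,246,282)).items(): print(n,np.abs(t['frame'][a:b,x:y].astype(int)-t0['frame'][a:b,x:y]).mean().round(1))
"
```

```text
[ 551.78372422 -145.33717017] [470.80048097 124.72340729]
(554, -147, 87) [332.32807914 259.89151401] [397.80673539 205.90869805]
(554, -147, 113) [332.81123673 251.49906107] [400.09410908 204.75150161]
(554, -147, 125) [333.04073601 247.51265594] [401.20210633 204.19095897]
mug 12.7
jar 17.2
wrench 19.7
fit 23.3
pit 8.1
```

View pics/s6z.png

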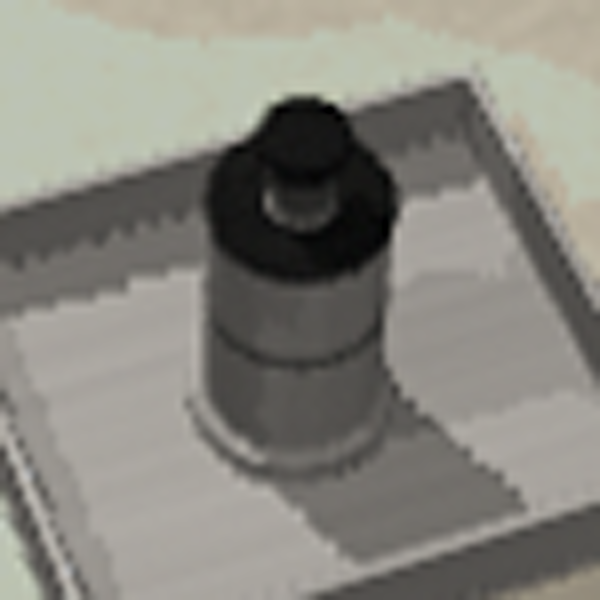

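```bash
python3 -c "
from h import *
print(robot.job_done())"
```

```text
the job is handed in; nothing more can be done
None
```

I found the jammed pitter, stood it in the tray with its plunger at the jam, and handed the job in at about t = 19 s; no verdict is reported.

- **Free pitter (the one nearer the tray):** its plunger ran at a steady 3 N or so. It reached the end of its stroke at plate height about 105 mm, where I pressed to 6.3 N. It is still in its socket.
- **Jammed pitter (the far one):** the force climbed at plate height about 117 mm, after about 12 mm of travel, and I stopped at about 5.6 N. I gripped it, carried it over and lowered it until the tray floor took its weight, then released it.

**Last checks**
- **Position:** the jammed pitter stands upright at about (552 to 554, -146), within about 3 mm of the tray centre.
- **Plunger:** its thumb plate appears at the height expected for 12 mm of travel, to about 1 pixel.
- **Bystanders and gripper:** by eye in the last pictures the mug, jar, wrench and fitting stand where they were. The gripper is open and clear of everything.

**Weak or disagreeing checks**
- **Bystanders:** an automatic before/after comparison showed brightness differences of 8 to 23 levels in all the patches. I put this down to the arm's shadows and lighting, so it does not confirm their positions.
- **Free pitter position:** a rough final reading put it at y = 125 mm, against 131 mm at the start. I read that point by eye and probably included the barrel side, and 6 mm is still inside the 12 mm limit. I did not re-measure it precisely.

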